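# Unclamp and re-rack a row of drilled strut fittings

### The arm

A 6-joint arm with a two-finger parallel gripper is mounted at the origin on the work surface. World frame = base frame: x ahead of the robot, y to its left, z up, the work surface at z = 0. Lengths are in m, angles in rad, forces in N, time in s.
With the tool pointing down it reaches from about 0.275 to 0.75 m from the base axis. Payload 10.2 kg.
Tool frame: the origin (TCP) lies midway between the tips of the shut fingers; the grasp point (between the pads) lies 19 mm behind it (env.hold_point_z is the distance from the TCP to the grasp point, in m); x points along the fingers, z is the direction in which the jaws open and shut, and the axes are right-handed (so a half turn about x gives the same grasp; the last joint's range is limited). The gripper opens to 85 mm and grips with 20 to 120 N. Pads are 22 mm wide; open, the fingers measure 114 mm over their backs; the gripper's body (76 mm by 85 mm) begins 54 mm behind the grasp point. The pads swing forward as they close: fully open they stand 13 mm farther back than shut.
Start: joints at [1.123, 0.313, 1.498, -0, 1.331, -0.223], TCP at [0.117, 0.512, 0.211] pointing down, gripper open.
Joint ranges: [-2.94, 2.94], [-0.97, 2.17], [0.19, 2.56], [-1.23, 4.37], [0.02, 3.11], [-2.88, 2.88]. Speed limits (rad/s): [2.39, 2.39, 3.01, 3.14, 3.14, 3.14].

### API

Orientations are given as a unit quaternion [x, y, z, w].
In Python, from bench import env, kinematics, monitor, eyes, job gives the robot as it stands. The module is installed in compiled form; this text tells all that it offers. Calls block until the motion is done:
- env.reach(position, orientation): joint-space move of the TCP to a pose.
- env.movel(position, velocity=0.15, frame=None, guard=None): straight line of the TCP; frame=None keeps the orientation; velocity is the mean speed in m/s. With guard (N) it stops when the force on the tool has changed by that much, and returns True; else False.
- env.set_joints(angles): joint-space move.
- env.release() and env.close_gripper(effort=None): open the fingers fully, or close them until they stop; effort is the grip in N (None keeps the last).
- env.hold(seconds).
- kinematics.ik(position, orientation): joint angles nearest the present ones, or None.
- monitor.sense(): the state.
- eyes.grab_frame(name): name is "scene" or "top" or "wrist"; returns a dict with "frame" (384x512x3 uint8, red, green, blue), "mtx" (3x3 intrinsics, pixels), "k1" (the pictures are not rectified: a ray, as slopes to the right and down, at radius r is drawn at 1 + k1 r^2 times it, then the intrinsics apply), "view" (4x4, takes a point from world to camera coordinates). Camera axes: x right, y down, z forward; pixel columns grow to the right and rows downward; lengths in m; the calibration is good to about 2 mm. A picture is of the moment at which its call begins. There is no depth.
A pose or a line that the arm cannot do raises env.MotionError and nothing moves.
- job.hand_in(): hands the job in, once; it reports no verdict.
The state is a dict: "clock": time; "joints": joint angles; "qvel": joint speeds; "joint_efforts": joint torques, N m; "position": TCP position; "ee_rot": TCP orientation; "contact_force": force on the tool from outside, world axes, zero at the start; "ft_torque": the same for the moment, N m; "finger_gap": opening from 0.0 (shut) to 1.0 (fully open).
Only numpy, scipy, OpenCV 4.12 (cv2) and the standard library are available. Lean on these libraries where they do the work, as an engineer would, in place of code of your own. Each camera call takes 0.05 s, during which the arm holds its last target. There are 200 camera calls.

### The job

First flip the toggle clamp's arm up past upright so that it stays open and frees the fitting under it. Then move all four steel fittings from the grey drilling rack to the wooden outgoing rack in front of it, keeping them in the same order along the row: one in the middle of each rubber nest, standing upright as they stand now, and let go.

Things in the scene. Friction and masses are not known exactly. Their poses are not given: they have to be found in the camera images.
- block_mid (a point): Fitting: square steel block 40 x 40 mm, small dark bolt holes on top; 38 mm tall, stands upright on the grey drilling rack, whose top is 16 mm above the table. Point: its centre, half-way up (19 mm above its underside); own z up. Own x roughly points from the outgoing rack to the drilling rack (within 0.2 rad); grip it across its own x. 0.15 to 0.41 kg.
- coupling_mid (a point): Fitting: hexagonal steel coupling, 36 mm across flats, 41.6 mm across corners, dark bore on top; the flats face its own +-x axis (and at +-60 deg); 38 mm tall, stands upright on the grey drilling rack, whose top is 16 mm above the table. Point: its centre, half-way up (19 mm above its underside); own z up. Own x roughly points from the outgoing rack to the drilling rack (within 0.2 rad); grip it across its own x. 0.15 to 0.41 kg.
- hub_mid (a point): Fitting: round steel hub, 34 mm diameter barrel on a 46 mm diameter flange 8 mm high, dark bore on top; 38 mm tall, stands upright on the grey drilling rack, whose top is 16 mm above the table. Point: its centre, half-way up (19 mm above its underside); own z up. Own x roughly points from the outgoing rack to the drilling rack (within 0.2 rad); grip it across its own x. 0.15 to 0.41 kg.
- channel_mid (a point): Fitting: piece of steel strut channel lying open side down: rectangle 41 mm (own x) by 52 mm (own y) from above, with a long dark slot on top; 38 mm tall, stands upright on the grey drilling rack, whose top is 16 mm above the table. Point: its centre, half-way up (19 mm above its underside); own z up. Own x roughly points from the outgoing rack to the drilling rack (within 0.2 rad); grip it across its own x. 0.15 to 0.41 kg.
- nest_block: Target nest for the block: black rubber pad 76 x 76 mm with a low grey rim (68 mm clear inside, rim 3 mm above the pad) on the wooden outgoing rack, straight across from where the block starts (racks parallel, rows 120 mm apart, 84 mm pitch; fittings up to 11 mm out of line). All nests look alike. Origin: centre of its underside, 12 mm above the table; the pad's top face is 4 mm above the origin. Own x points towards the drilling rack, own y along the row, z up.
- nest_coupling: Target nest for the coupling: black rubber pad 76 x 76 mm with a low grey rim (68 mm clear inside, rim 3 mm above the pad) on the wooden outgoing rack, straight across from where the coupling starts (racks parallel, rows 120 mm apart, 84 mm pitch; fittings up to 11 mm out of line). All nests look alike. Origin: centre of its underside, 12 mm above the table; the pad's top face is 4 mm above the origin. Own x points towards the drilling rack, own y along the row, z up.
- nest_hub: Target nest for the hub: black rubber pad 76 x 76 mm with a low grey rim (68 mm clear inside, rim 3 mm above the pad) on the wooden outgoing rack, straight across from where the hub starts (racks parallel, rows 120 mm apart, 84 mm pitch; fittings up to 11 mm out of line). All nests look alike. Origin: centre of its underside, 12 mm above the table; the pad's top face is 4 mm above the origin. Own x points towards the drilling rack, own y along the row, z up.
- nest_channel: Target nest for the channel: black rubber pad 76 x 76 mm with a low grey rim (68 mm clear inside, rim 3 mm above the pad) on the wooden outgoing rack, straight across from where the channel starts (racks parallel, rows 120 mm apart, 84 mm pitch; fittings up to 11 mm out of line). All nests look alike. Origin: centre of its underside, 12 mm above the table; the pad's top face is 4 mm above the origin. Own x points towards the drilling rack, own y along the row, z up.
- clamp (a joint): Toggle clamp arm over the fitting at the rack's right end seen from the robot (nests' -y). Angle in rad: about 0 level on the fitting, 1.57 upright, grows as lifted, stop at 2.1. Hinge line along the nests' y, 78 mm beyond the row of fittings (nests' +x), 66 mm above the table. The 100 g arm falls to whichever side of upright it leans: past upright it drops open and stays.
- clamp_grip (a point): Point on the axis of the clamp's red handle, a round level bar 12 mm thick and 62 mm long, parallel to the hinge line and 100 mm from it, sticking out sideways (-y) from the arm's free end, clear of the rack end's fitting. The point is 36 mm from the middle of the arm, where fingers closing across the bar have room; it moves with the arm on a 100 mm circle about the hinge. A light pinch lets the bar turn between the fingers.
There are look-alikes about, which are no part of the job. What is shaped like the part that bears hub_mid but red is not meant.

How it is judged:
By the outcome, as a careful person would: the job done as asked, in the order asked, and still so for the second after the job is handed in, with the robot touching nothing.
It also fails if it takes over 109 s, if anything falls off the work surface, if the arm or the gripper's body presses on something with over 40 N, if the wrist force passes 120 N, or if a joint passes its speed limit or range.

## Working session

There is one attempt and no reset: what is moved stays moved. The work goes in short steps, each a Python script; the robot and the scene stay as the last script left them, time stands still between calls to the robot, and variables do not carry over. Pictures are saved under pics/ and viewed, about 12 in all and at most 16, crops included, and the job is handed in when it is done.

```bash
mkdir -p pics; python3 - <<'E'
from bench import env, kinematics, monitor, eyes, job
import cv2, numpy as np
for n in ("top","scene"):
    d=eyes.grab_frame(n); cv2.imwrite(f"pics/{n}0.png",cv2.resize(d["frame"][:,:,::-1],(800,600),interpolation=cv2.INTER_CUBIC))
    np.save(f"pics/{n}0.npy",d["frame"]); print(n,d["mtx"].round(1).tolist(),d["k1"],np.round(d["view"],3).tolist())
s=monitor.sense(); print(s["clock"],s["position"],s["ee_rot"],s["finger_gap"],s["contact_force"],env.hold_point_z)
E
```

```text
top [[389.5, 0.0, 256.4], [0.0, 389.5, 189.1], [0.0, 0.0, 1.0]] -0.012081175561303998 [[-0.029, -0.999, -0.02, 0.091], [-0.999, 0.029, -0.028, 0.531], [0.028, 0.019, -0.999, 0.884], [0.0, 0.0, 0.0, 1.0]]
scene [[365.7, 0.0, 254.4], [0.0, 365.7, 188.7], [0.0, 0.0, 1.0]] 0.03969015879426219 [[0.043, 0.999, 0.013, -0.104], [0.687, -0.02, -0.727, -0.31], [-0.726, 0.04, -0.687, 1.231], [0.0, 0.0, 0.0, 1.0]]
0.1 [0.11692081 0.5115579  0.21050416] [-0.44093674  0.55329772  0.44058454  0.55255921] 0.9993150885491296 [-0.18976319  0.21680897 -0.09889293] 0.0187
```

View pics/top0.png

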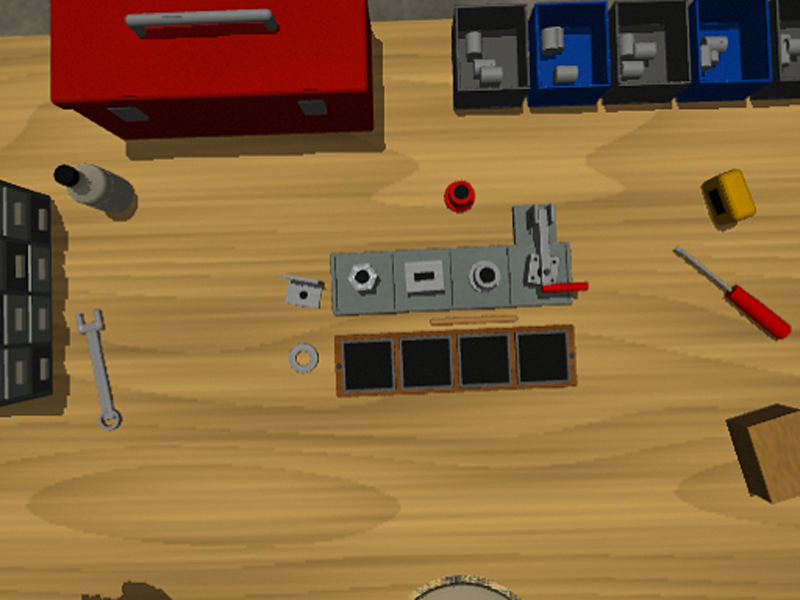

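View pics/scene0.png

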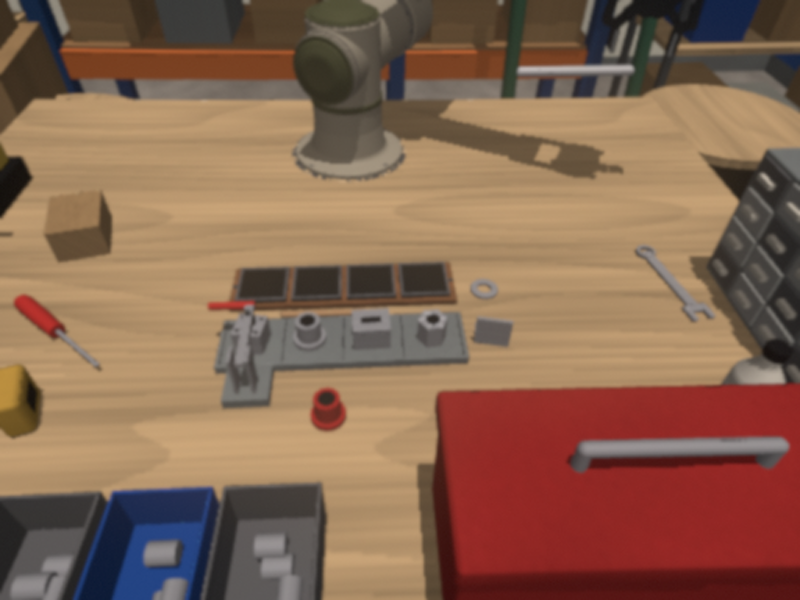

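The top view shows, left to right (+y to -y): coupling (363,278), channel (424,276), hub (486,276) and the block under the clamp (541,270). The clamp's red handle runs from (543,288) to (588,286). The nests are at (368,365), (426,362), (484,360) and (542,357), and the red hub at (459,196) is a decoy. The scene view agrees with this.

```bash
cat > h.py <<'E'
from bench import env, kinematics, monitor, eyes, job
import cv2, numpy as np
from scipy.spatial.transform import Rotation as R
def grab(n,name=None):
    d=eyes.grab_frame(n)
    if name: cv2.imwrite(f"pics/{name}.png",cv2.resize(d["frame"][:,:,::-1],(800,600),interpolation=cv2.INTER_CUBIC))
    return d
def dist(d): return np.array([d["k1"],0,0,0,0.])
def cast(d,uv,z):
    uv=np.asarray(uv,float).reshape(-1,1,2)
    n=cv2.undistortPoints(uv,np.array(d["mtx"]),dist(d)).reshape(-1,2)
    V=np.array(d["view"]);r=np.c_[n,np.ones(len(n))]@V[:3,:3];c=-V[:3,:3].T@V[:3,3]
    return c+r*((z-c[2])/r[:,2])[:,None]
def proj(d,P):
    V=np.array(d["view"]);return cv2.projectPoints(np.asarray(P,float).reshape(-1,1,3),cv2.Rodrigues(V[:3,:3])[0],V[:3,3],np.array(d["mtx"]),dist(d))[0].reshape(-1,2)
def blobs(m,lo,hi):
    cs,_=cv2.findContours(m.astype(np.uint8),cv2.RETR_EXTERNAL,cv2.CHAIN_APPROX_NONE)
    return [c for c in cs if lo<cv2.contourArea(c)<hi]
def down(yaw):
    """tool pointing down, jaw axis (tool z) at heading yaw in the table plane"""
    z=np.array([np.cos(yaw),np.sin(yaw),0]);x=np.array([0,0,-1.]);return R.from_matrix(np.c_[x,np.cross(z,x),z]).as_quat()
E
python3 - <<'E'
from h import *
d=grab("top"); f=d["frame"].astype(int)
C=[]
m=(f.max(2)<60); m[:190]=0; m[260:]=0; m[:,:200]=0; m[:,380:]=0
for c in blobs(m,400,2500):
    r=cv2.minAreaRect(cast(d,c[:,0],.016)[:,:2].astype(np.float32)*1000); print(np.round(r[0],1),np.round(r[1],1),round(r[2],2)); C.append(r[0])
C=np.array(sorted(C,key=lambda p:-p[1])); v=(C[0]-C[-1]); print("pitch",np.linalg.norm(v)/3,"y-axis heading",np.arctan2(v[1],v[0]))
r=(f[:,:,0]>110)&(f[:,:,1]<60)
for c in blobs(r,20,2000):
    p=cast(d,c[:,0],.066)[:,:2]; q=cv2.minAreaRect((p*1000).astype(np.float32)); print("red",np.round(q[0]),np.round(q[1]),round(q[2],1))
# wide grey tops: print approximate positions of fittings at z=.054
print(cast(d,np.array([[363,278],[424,276],[486,276],[541,262]])*.64,.054).round(3))
s=monitor.sense(); dw=grab("wrist"); V=np.array(dw["view"]); T=R.from_quat(s["ee_rot"]).as_matrix()
print("cam in tool", T.T@(-V[:3,:3].T@V[:3,3]-s["position"]), (V[:3,:3]@T).round(2).tolist(), np.array(dw["mtx"]).round(1).tolist(),dw["k1"])
E
```

```text
[434.1 126.6] [68.2 68.8] 1.09
[435.7  42.3] [68.2 68.8] 1.1
[437.2 -41.9] [68.2 68.8] 1.07
[ 438.7 -126.1] [68.3 69.3] 1.24
pitch 84.25018268238468 y-axis heading 1.5889950655798706
red [ 495. -414.] [94. 21.] 49.2
red [ 538. -149.] [10. 60.] 0.6
red [668.  -9.] [38. 41.] 39.5
[[ 0.558  0.127  0.054]
 [ 0.558  0.042  0.054]
 [ 0.556 -0.044  0.054]
 [ 0.573 -0.121  0.054]]
cam in tool [-0.16304694  0.06742339  0.0004584 ] [[-0.0, 0.0, 1.0], [-0.27, -0.96, 0.0], [0.96, -0.27, 0.0]] [[272.6, 0.0, 255.1], [0.0, 272.6, 188.3], [0.0, 0.0, 1.0]] -0.061326583495552166
```

```bash
python3 - <<'E'
from h import *
for yaw in (.018,.018+np.pi,.018-np.pi):
    q=kinematics.ik([.536,-.15,.2],down(yaw)); print(None if q is None else np.round(q,2))
env.reach([.536,-.150,.20],down(.018)); s=monitor.sense(); print(s["clock"],s["joints"].round(2) if hasattr(s["joints"],'round') else s["joints"])
d=grab("wrist","w1"); np.save("pics/w1.npy",d,allow_pickle=True)
f=d["frame"].astype(int); r=(f[:,:,0]>100)&(f[:,:,1]<60)&(f[:,:,2]<70)
for c in blobs(r,60,20000):
    q=cv2.minAreaRect((cast(d,c[:,0],.068)[:,:2]*1000).astype(np.float32)); print("red",np.round(q[0]),np.round(q[1]),round(q[2],1),cv2.boundingRect(c))
E
```

```text
[-0.48  0.39  1.42 -0.    1.33 -0.5 ]
[-0.48  0.39  1.42 -0.    1.33  2.64]
[-0.48  0.39  1.42 -0.    1.33  2.64]
2.9583 [-0.48  0.39  1.42  0.    1.33 -0.5 ]
red [ 539. -148.] [10. 60.] 1.0 (252, 148, 10, 54)
red [650. -24.] [38. 30.] 85.5 (354, 41, 33, 38)
```

View pics/w1.png

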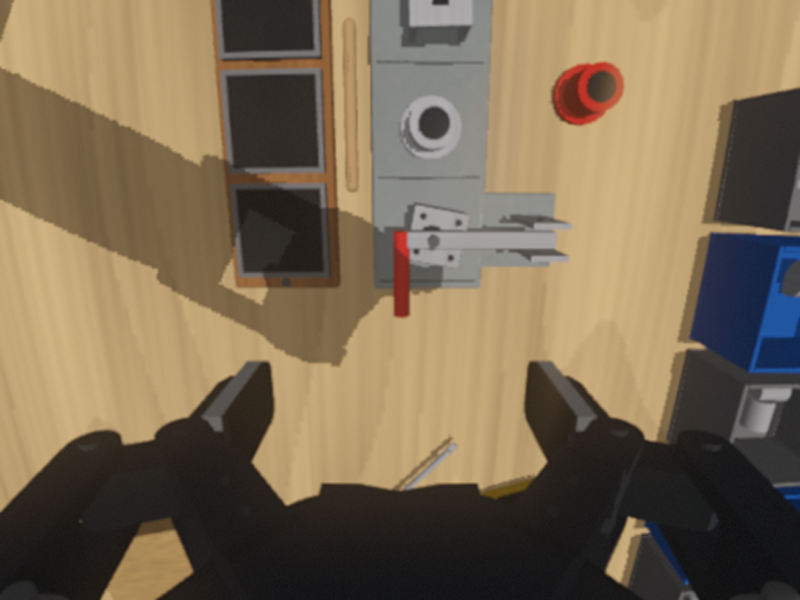

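The wrist view shows the bar at about (402,275), with its shaft end at (402,232) and free end at (402,316). The arm midline is at row 240, the block's near edge is at about row 265, and the hub is at (432,127). The scene view will give me the bar height.

```bash
python3 - <<'E'
from h import *
d=eyes.grab_frame("scene"); f=np.load("pics/scene0.npy").astype(int)
r=(f[:,:,0]>110)&(f[:,:,1]<60)&(f[:,:,2]<70)
for c in blobs(r,20,400):
    x,y,w,h=cv2.boundingRect(c)
    if not 120<x<170: continue
    m=cv2.minAreaRect(c); print(m)
    V=np.array(d["view"]); cam=-V[:3,:3].T@V[:3,3]; g=cast(d,[m[0]],0)[0]; t=(cam[0]-.539)/(cam[0]-g[0]); print("bar point",cam+t*(g-cam))
E
python3 - <<'E'
from h import *
d=eyes.grab_frame("scene"); f=np.load("pics/scene0.npy").astype(int)
r=(f[:,:,0]>f[:,:,1]+60)&(f[:,:,0]>f[:,:,2]+60)&(f[:,:,1]<90)
r[:, :125]=0; r[:,172:]=0; r[:180]=0; r[215:]=0
ys,xs=np.nonzero(r); print(len(ys),xs.min(),xs.max(),ys.min(),ys.max())
m=[xs.mean(),ys.mean()]
V=np.array(d["view"]); cam=-V[:3,:3].T@V[:3,3]; g=cast(d,[m],0)[0]; t=(cam[0]-.539)/(cam[0]-g[0]); print(m,"bar point",cam+t*(g-cam))
E
```

```text
116 134 162 192 197
[np.float64(147.10344827586206), np.float64(194.9051724137931)] bar point [ 0.539      -0.14996429  0.06853438]
```

The bar axis is at z ≈ 0.0685, so it is level as expected. Next I pinch it and swing the arm over.

```bash
python3 - <<'E'
from h import *
q=down(.018); env.hp=env.hold_point_z
H=np.array([.638,.066]); y=-.164
env.reach([.539,y,.13],q)
print(env.movel([.539,y,.0685-env.hold_point_z],.1,guard=12))
env.close_gripper(20); s=monitor.sense(); print(s["clock"],s["position"].round(4),s["finger_gap"],s["contact_force"].round(1))
for a in np.r_[np.arange(.25,1.9,.25),1.92]:
    env.movel([H[0]-.1*np.cos(a)-.018*0,y,H[1]+.1*np.sin(a)-env.hold_point_z],.08)
    s=monitor.sense(); print(round(a,2),s["position"].round(4),round(s["finger_gap"],3),s["contact_force"].round(1))
print(s["clock"]); grab("scene","s1"); grab("wrist","w2")
E
```

```text
False
5.275 [ 0.5392 -0.1644  0.0514] 0.00020771778327629498 [-6.9  0.6 13.2]
0.25 [ 0.5411 -0.164   0.072 ] -0.003 [ 0.   0.1 -0.4]
0.5 [ 0.5501 -0.1639  0.0949] -0.001 [0.6 0.7 0.3]
0.75 [ 0.5645 -0.1639  0.115 ] -0.001 [ 0.2 -0.3 -1.1]
1.0 [ 0.5835 -0.1639  0.1308] 0.0 [-0.5  0.1 -0.4]
1.25 [ 0.6059 -0.1639  0.1416] 0.002 [-0.1  0.8 -0.7]
1.5 [ 0.6304 -0.1639  0.1466] 0.001 [-0.6 -0.  -0.5]
1.75 [ 0.6554 -0.164   0.1454] -0.002 [ 0.7 -0.4 -0.4]
1.92 [ 0.6718 -0.164   0.1411] -0.003 [-0.4 -0.3  0.3]
8.8167
```

View pics/w2.png

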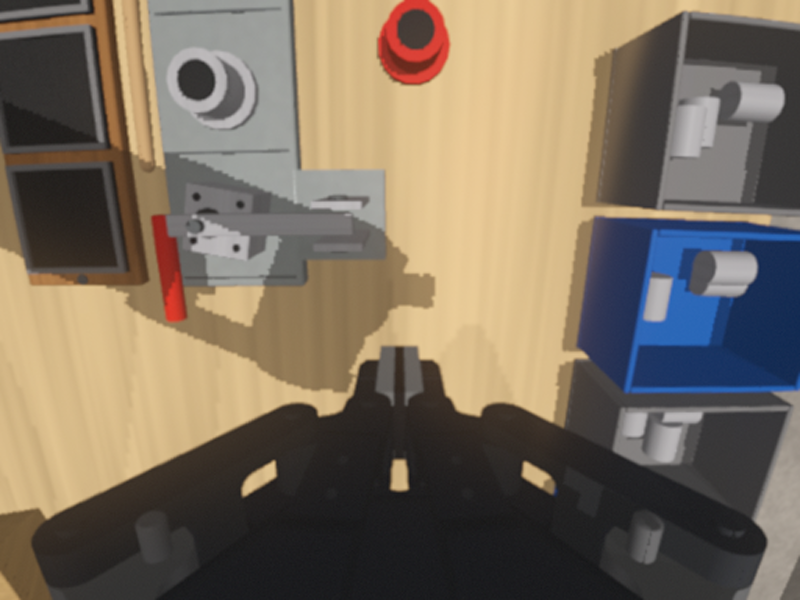

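The fingers shut fully (gap 0) and the bar is still down, so the pinch missed it. I can triangulate the bar's height from the two wrist views and check the TCP projection.

```bash
python3 - <<'E'
from h import *
d1=np.load("pics/w1.npy",allow_pickle=True).item(); d2=grab("wrist"); s=monitor.sense()
def bar(d,x0,x1):
    f=d["frame"].astype(int); r=(f[:,:,0]>90)&(f[:,:,1]<60)&(f[:,:,2]<70); r[:,:x0]=0; r[:,x1:]=0; r[:120]=0; r[215:]=0
    c=max(blobs(r,60,5000),key=cv2.contourArea); b=cv2.boxPoints(cv2.minAreaRect(c)); b=b[np.argsort(b[:,1])]; return b[:2].mean(0),b[2:].mean(0)
B1=bar(d1,230,280);B2=bar(d2,90,130); print(B1,B2)
for a,b in zip(B1,B2):
    P=[]
    for d,u in((d1,a),(d2,b)):
        P.append(np.array(d["view"])[:3])
    n=[cv2.undistortPoints(np.array(u,float).reshape(1,1,2),np.array(d["mtx"]),dist(d)).reshape(2,1) for d,u in((d1,a),(d2,b))]
    X=cv2.triangulatePoints(P[0],P[1],n[0],n[1]); X=(X[:3]/X[3]).ravel(); print(X.round(4), proj(d1,X)-a, proj(d2,X)-b)
print("tcp px*1.5625",proj(d2,s["position"])*1.5625)
E
```

```text
(array([256.5, 148. ], dtype=float32), array([256.5, 201. ], dtype=float32)) (array([102.959526, 137.237   ], dtype=float32), array([113.167625, 203.5896  ], dtype=float32))
[ 0.5379 -0.118   0.0667] [[ 0.0102133  -0.13296433]] [[-0.01414478  0.16395227]]
[ 0.5392 -0.1794  0.0654] [[0.00567428 0.29933766]] [[-0.0083514  -0.36526897]]
tcp px*1.5625 [[396.61661126 347.89739291]]
```

View pics/s1.png

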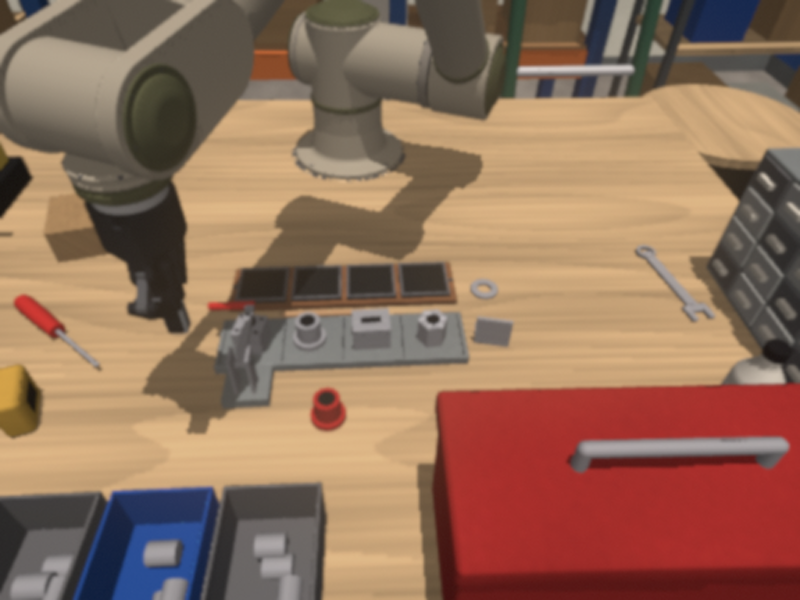

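```bash
python3 - <<'E'
from h import *
q=down(.018); y=-.162
env.movel([.66,y,.17],.2); env.release(); env.reach([.539,y,.13],q)
print(env.movel([.539,y,.066-env.hold_point_z-.002],.1,guard=12)); s=monitor.sense(); print(s["position"].round(4),s["finger_gap"],s["contact_force"].round(1))
a=eyes.grab_frame("wrist")["frame"]; a2=eyes.grab_frame("scene")["frame"]
env.close_gripper(20); s=monitor.sense(); print(s["clock"],s["position"].round(4),s["finger_gap"],s["contact_force"].round(1))
env.hold(.3); s=monitor.sense(); print(s["position"].round(4),s["finger_gap"],s["contact_force"].round(1))
b=eyes.grab_frame("wrist")["frame"]; b2=eyes.grab_frame("scene")["frame"]
big=lambda i:cv2.resize(i[:,:,::-1],(400,300),interpolation=cv2.INTER_CUBIC)
crop=lambda i:i[110:300,170:360]; c2=lambda i:i[140:260,60:220]
cv2.imwrite("pics/g.png",np.vstack([np.hstack([big(crop(a)),big(crop(b))]),np.hstack([big(c2(a2)),big(c2(b2))])]))
E
```

```text
False
[ 0.5394 -0.1622  0.0459] 0.9967745413098859 [ 0.5 -0.5  0.6]
12.4 [ 0.5381 -0.162   0.0454] 0.12333218485176597 [-4.9 -0.4  4.4]
[ 0.5381 -0.162   0.0454] 0.1238954442852888 [-5.5  0.2  3.1]
```

View pics/g.png

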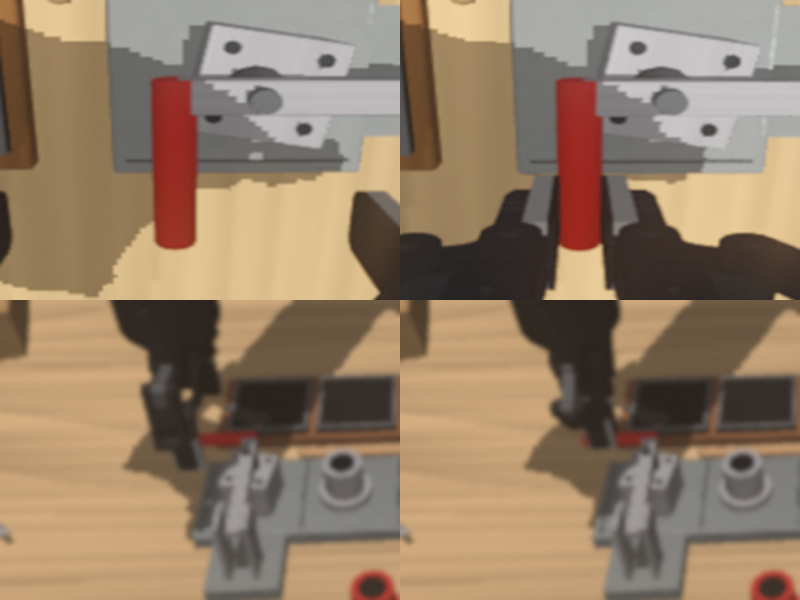

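Now the bar sits between the pads (gap 0.124, about 10 mm). Swing it over.

```bash
python3 - <<'E'
from h import *
H=np.array([.637,.066]); y=-.162; ox,oz=.0008,-.0205
for a in np.r_[np.arange(.2,1.9,.2),1.95]:
    env.movel([H[0]-.1*np.cos(a)+ox,y,H[1]+.1*np.sin(a)+oz],.06)
    s=monitor.sense(); print(round(a,2),s["position"].round(4),round(s["finger_gap"],3),s["contact_force"].round(1))
    if s["finger_gap"]<.05: print("LOST"); break
else:
    env.release(); env.hold(.2)
    p=s["position"]; env.movel([p[0],p[1],.25],.2)
    env.reach([.53,-.035,.16],down(.018))
    d=grab("wrist","w3"); np.save("pics/w3.npy",d,allow_pickle=True); print(monitor.sense()["clock"])
E
```

```text
0.2 [ 0.5399 -0.162   0.0656] 0.119 [-2.1 -0.7 -0.7]
0.4 [ 0.5456 -0.1619  0.0854] 0.111 [-5.3 -0.1  1.7]
0.6 [ 0.5547 -0.1618  0.1033] 0.095 [-10.    1.4   7.1]
0.8 [ 0.5676 -0.1617  0.1195] 0.086 [-13.6   2.6  12.8]
1.0 [ 0.5839 -0.1616  0.1334] 0.064 [-13.9   4.5  20.7]
1.2 [ 0.6031 -0.162   0.1443] 0.001 [-9.6  5.6 26.8]
LOST
```

The pinch slipped. The outward radial load grew like sin(angle), so the bar sat about 6 mm nearer the fingertips than I assumed. I'll regrip deeper and correct the radius from the measured force as the arm swings.

```bash
cat > swing.py <<'E'
from h import *
y=-.161; q=down(.018)
env.movel([.59,-.165,.19],.2); env.release(); env.reach([.538,y,.15],q)
d=grab("wrist"); f=d["frame"].astype(int); r=(f[:,:,0]>90)&(f[:,:,1]<60)&(f[:,:,2]<70)
ok=False
for c in blobs(r,60,5000):
    m=cv2.minAreaRect((cast(d,c[:,0],.066)[:,:2]*1000).astype(np.float32)); print(np.round(m[0],1),np.round(m[1],1)); ok|=abs(m[0][0]-538)<5 and abs(m[0][1]+148)<6
assert ok
g=env.movel([.538,y,.039],.1,guard=12); assert not g
env.close_gripper(25); s=monitor.sense(); print(s["clock"],s["position"].round(4),s["finger_gap"],s["contact_force"].round(1))
f0=s["contact_force"]; H=np.array([.637,.066]); ox,oz=s["position"][0]-.537,.039-.0635; dr=0
for a in np.r_[np.arange(.15,1.9,.15),1.98]:
    u=np.array([-np.cos(a),np.sin(a)])
    p=H+(.1+dr)*u+[ox,oz]; env.movel([p[0],y,p[1]],.07)
    s=monitor.sense(); F=s["contact_force"]; fr=F[0]*u[0]+F[2]*u[1]; dr=np.clip(dr+fr/5500,-.01,.012)
    print(round(a,2),round(s["finger_gap"],3),F.round(1),round(fr,1),round(dr,4))
    if s["finger_gap"]<.05: print("LOST"); break
else:
    env.release(); env.hold(.2)
    p=s["position"]; env.movel([p[0],p[1],.25],.2)
    env.reach([.53,-.035,.16],down(.018))
    d=grab("wrist","w3"); np.save("pics/w3.npy",d,allow_pickle=True); print(monitor.sense()["clock"])
E
python3 swing.py
```

```text
[ 539.1 -148.7] [11.2 60.9]
[640.9 -28.5] [34.7 17.3]
[674.5 -22.6] [24.1  8.7]
19.2417 [ 0.538  -0.161   0.0391] 0.12839172608831442 [-1.4 -0.5  1.3]
0.15 0.128 [1.6 0.6 0.3] -1.5 -0.0003
0.3 0.126 [-1.1  0.2  0.2] 1.1 -0.0001
0.45 0.129 [-1.9  1.3  0.5] 1.9 0.0003
0.6 0.123 [-4.3  3.3  1.8] 4.6 0.0011
0.75 0.127 [-3.7  3.9  1. ] 3.4 0.0017
0.9 0.125 [-3.8  3.3  4.3] 5.7 0.0028
1.05 0.126 [-2.6  5.6  2.2] 3.3 0.0034
1.2 0.122 [-4.2  6.4  5. ] 6.1 0.0045
1.35 0.11 [-2.4  8.3  4.1] 4.6 0.0053
1.5 0.107 [0.  7.6 4.9] 4.9 0.0062
1.65 -0.004 [ 1.2  2.9 11.7] 11.8 0.0083
LOST
```

```bash
python3 - <<'E'
from h import *
env.hold(.3); s=monitor.sense(); print(s["position"].round(4),s["contact_force"].round(1),s["clock"])
a=eyes.grab_frame("wrist")["frame"]; b=eyes.grab_frame("scene")["frame"]
big=lambda i:cv2.resize(i[:,:,::-1],(400,300),interpolation=cv2.INTER_CUBIC)
cv2.imwrite("pics/x.png",np.hstack([big(a),big(b[120:270,60:260])]))
E
```

```text
[ 0.6487 -0.161   0.1508] [ 1.8  3.3 12.6] 23.6333
```

View pics/x.png

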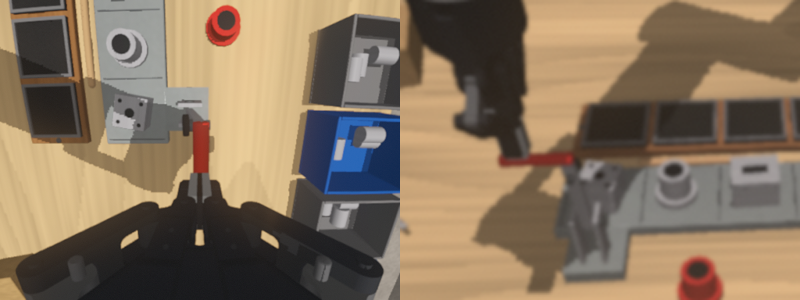

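The arm stands about upright with the shut fingertips pressing on top of the bar (12.6 N). Dragging slowly in +x should take it past upright.

```bash
python3 - <<'E'
from h import *
s=monitor.sense(); p=s["position"]
env.movel([p[0]+.035,p[1],p[2]-.001],.06); s=monitor.sense(); print(s["position"].round(4),s["contact_force"].round(1))
env.movel([p[0]+.035,p[1],.25],.2); env.release()
env.reach([.53,-.035,.16],down(.018))
d=grab("wrist","w3"); np.save("pics/w3.npy",d,allow_pickle=True); grab("scene","s3"); print(monitor.sense()["clock"])
E
```

```text
[ 0.6836 -0.1611  0.1498] [-0.  -0.5 -0.1]
26.9167
```

View pics/w3.png

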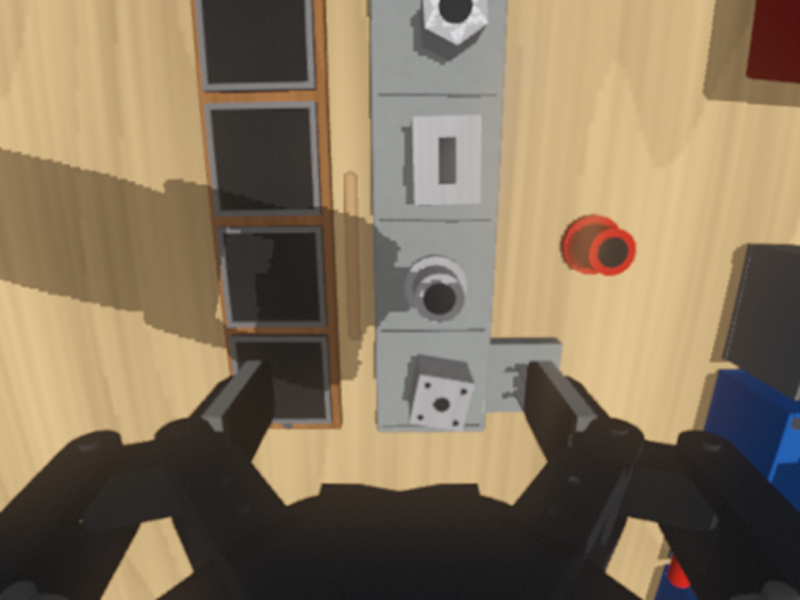

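The clamp is off the block and all four fittings are in place. Block top is centred at (442,402), hub bore at (439,296), channel slot at (447,160), and the coupling bore at (456,8) is partly cut off. One more look further left, then I measure everything.

```bash
cat > meas.py <<'E'
from h import *
def dark(d,z,lo,hi,xr,yr,th=75):
    f=d["frame"].astype(int); m=(f.max(2)<th)
    out=[]
    for c in blobs(m,lo,hi):
        P=cast(d,c[:,0],z)[:,:2]; M=cv2.moments(c); ctr=cast(d,[[M["m10"]/M["m00"],M["m01"]/M["m00"]]],z)[0,:2]
        if xr[0]<ctr[0]<xr[1] and yr[0]<ctr[1]<yr[1]:
            r=cv2.minAreaRect((P*1000).astype(np.float32)); out.append((ctr.round(4),np.round(r[0],1),np.round(r[1],1),round(r[2],1)))
    return out
E
python3 - <<'E'
from meas import *
env.reach([.53,.06,.16],down(.018)); d4=grab("wrist","w4"); np.save("pics/w4.npy",d4,allow_pickle=True)
d3=np.load("pics/w3.npy",allow_pickle=True).item(); t=grab("top")
for n,d in (("w3",d3),("w4",d4),("top",t)):
    print(n,"bores"); [print("  ",*o) for o in dark(d,.054,4,700,(.53,.59),(-.15,.15))]
    print(n,"nests"); [print("  ",*o) for o in dark(d,.016,300,9000,(.41,.46),(-.16,.16))]
f=t["frame"].astype(int); r=(f[:,:,0]>110)&(f[:,:,1]<60)&(f[:,:,2]<70)
for c in blobs(r,15,400): q=cv2.minAreaRect((cast(t,c[:,0],.152)[:,:2]*1000).astype(np.float32)); print("red",np.round(q[0]),np.round(q[1]))
s3=d3["frame"][:,:,::-1]; s4=d4["frame"][:,:,::-1]
big=lambda i:cv2.resize(i,(400,300),interpolation=cv2.INTER_CUBIC)
tc=t["frame"][120:260,200:400,::-1]
cv2.imwrite("pics/m.png",np.vstack([np.hstack([big(s3[200:290,230:350]),big(s3[50:140,230:350])]),np.hstack([big(s4[20:200,230:350+120]),big(tc)])]))
E
```

```text
w3 bores
   [ 0.564  -0.1234] [ 563.8 -123.9] [9.  7.6] 0.8
   [ 0.5587 -0.045 ] [558.6 -45.1] [19.8 19.3] 1.0
   [0.5612 0.1263] [561.6 125.8] [16.9 10.7] 1.7
w3 nests
   [ 0.4396 -0.0408] [440.1 -41.6] [74.5 73.9] 1.6
   [0.4358 0.0424] [436.   41.4] [69.8 68.8] 0.5
   [0.4342 0.1193] [434.1 118.9] [50.6 68.3] 89.9
w4 bores
   [ 0.5589 -0.045 ] [559.4 -45.4] [18.1 18.2] 0.9
   [0.5598 0.0434] [559.7  43.1] [ 8.4 25.3] 2.9
w4 nests
   [0.4373 0.0429] [436.7  41.7] [68.3 68.3] 1.2
   [0.4344 0.1264] [434.5 125.6] [68.9 67.7] 0.7
top bores
   [ 0.5632 -0.1234] [ 563.6 -123.4] [10.8  8.7] 88.3
   [ 0.5528 -0.1072] [ 553.5 -107. ] [54.6 30.8] 32.9
   [ 0.5416 -0.0641] [542.6 -64.3] [ 10.8 102.1] 88.1
top nests
   [ 0.4392 -0.1265] [ 439.1 -126.4] [74.  69.9] 0.9
   [0.4483 0.0745] [474.8  70.5] [193.4 324.5] 83.8
red [ 496. -366.] [84. 19.]
red [652.  -2.] [34. 37.]
red [ 688. -147.] [11. 61.]
```

View pics/m.png

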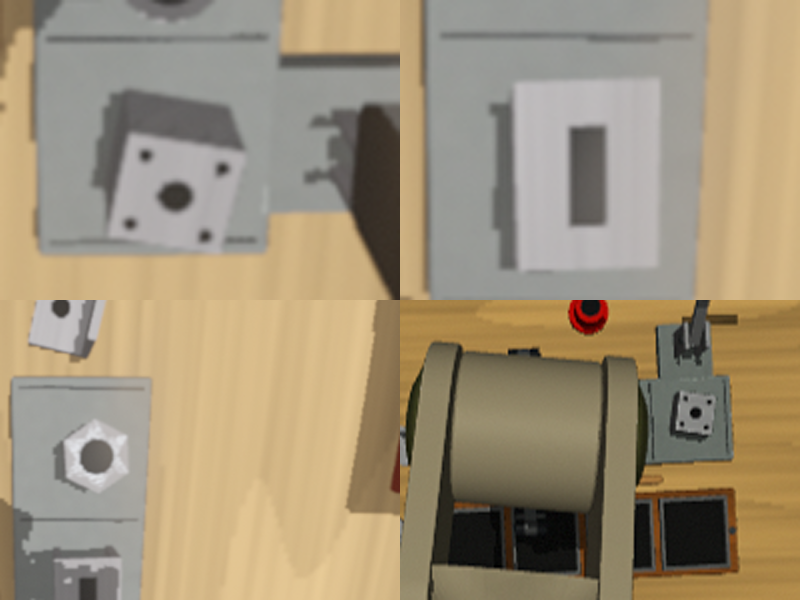

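```bash
python3 - <<'E'
from meas import *
d3=np.load("pics/w3.npy",allow_pickle=True).item();d4=np.load("pics/w4.npy",allow_pickle=True).item();t=grab("top")
c=lambda d,L,z: cast(d,L,z)[:,:2]
ang=lambda v: round(float(np.arctan2(v[1],v[0])),3)
B=c(d3,np.array([[145,155],[222,168],[130,223],[205,236]])/3.333+[230,200],.054); print("block",B.mean(0).round(4),ang(B[1]-B[0]),ang(B[3]-B[2]),ang(B[0]-B[2])-1.571,ang(B[1]-B[3])-1.571)
C=c(d3,np.array([[515-400,82],[660-400,78],[517-400,270],[658-400,268]])/3.333+[230,50],.054); print("chan",C.mean(0).round(4),ang(C[1]-C[0]),ang(C[3]-C[2]),ang(C[0]-C[2])-1.571,ang(C[1]-C[3])-1.571,np.linalg.norm(C[1]-C[0]),np.linalg.norm(C[2]-C[0]))
X=c(d4,np.array([[97,120],[128,137],[126,175],[97,192],[65,178],[66,136],[96,157]])/1.667+[230,20],.054); print("hex",X[:6].mean(0).round(4),X[6].round(4),ang(X[1]-X[2])-1.571,ang(X[5]-X[4])-1.571)
print("bracket front/back at z .03,.066",c(t,[[345,151],[346,129]],.03).round(3).tolist(),c(t,[[345,151],[346,129]],.066).round(3).tolist())
f=d4["frame"][95:135,265:310].astype(int).max(2); print(f.min(),f[18:22,20:25])
m=dark(d4,.054,20,400,(.53,.59),(.1,.15),th=115); print(m)
E
```

```text
block [ 0.5646 -0.1236] -0.17 -0.181 -0.15799999999999992 -0.15900000000000003
chan [0.5605 0.0423] 0.051 0.035 0.037000000000000144 0.052000000000000046 0.04053926869759633 0.05185921208630654
hex [0.5615 0.1281] [0.5612 0.1279] 0.009000000000000119 0.007000000000000117
bracket front/back at z .03,.066 [[0.612, -0.125], [0.662, -0.129]] [[0.608, -0.117], [0.655, -0.121]]
91 [[ 99 103 103 105 106]
 [101 102 103 105 107]
 [ 99 101 103 104 105]
 [100 100 103 104 105]]
[(array([0.5608, 0.1282]), array([561.2, 128. ]), array([16.3, 16.8]), 2.3), (array([0.5404, 0.1249]), array([540.3, 124.8]), array([ 5.5, 21.9]), 9.8)]
```

The sizes match (channel 40.5 x 51.9 mm), and the clamp is open at its stop with the bar at (0.688, -0.147). I'll start with the coupling. At the block, the clamp bracket's front at x ≈ 0.610 limits the open finger, so I'll come down about 13 mm short there.

```bash
cat > pp.py <<'E'
from h import *
NEST=dict(coupling=(.4343,.1263),channel=(.4360,.0421),hub=(.4377,-.0420),block=(.4391,-.1264)); NY=.018
FIT=dict(coupling=(.5611,.1281,.008,.019),channel=(.5601,.0428,.044,.019),hub=(.5588,-.0450,.018,.0265),block=(.5640,-.1235,-.167,.019))
def pp(n,off=0):
    x,y,w,z=FIT[n]; q=down(w); a=np.array([np.cos(w),np.sin(w)])*off; X,Y=x+a[0],y+a[1]
    env.reach([X,Y,.115],q)
    if env.movel([X,Y,z],.12,guard=12):
        print("GUARD",monitor.sense()["position"],monitor.sense()["contact_force"]); return False
    env.close_gripper(60); s=monitor.sense(); print(n,"grip",round(s["finger_gap"]*85,1),"mm",s["position"].round(4),s["contact_force"].round(1))
    if s["finger_gap"]<.3: return False
    env.movel([X,Y,z+.05],.15); nx,ny=NEST[n]
    env.movel([nx,ny,z+.05],.2,frame=down(NY))
    g=env.movel([nx,ny,z+.001],.1,guard=15); s=monitor.sense(); print("  placed",g,round(s["finger_gap"]*85,1),s["position"].round(4),s["contact_force"].round(1))
    env.release(); env.movel([nx,ny,.115],.2); print("  clock",monitor.sense()["clock"]); return True
E
python3 - <<'E'
from pp import *
pp("coupling"); d=grab("wrist","p1")
E
```

```text
coupling grip 34.4 mm [0.5615 0.1282 0.0197] [-0.7 -0.2  4.9]
  placed True 34.3 [0.4343 0.1262 0.0191] [ 0.2 -0.4  1.8]
  clock 32.4083
```

View pics/p1.png

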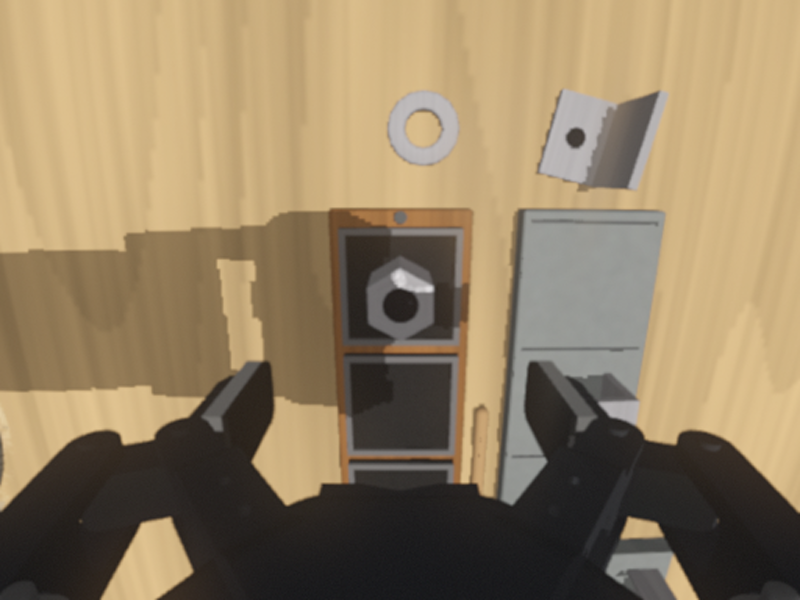

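The coupling stands upright in the middle of its nest, bore at (400,305) and nest centre at about (400,287) before height parallax. I'll do the channel, hub and block the same way.

```bash
python3 - <<'E'
from pp import *
ok=pp("channel") and pp("hub") and pp("block",-.013)
print(ok)
if ok:
    env.reach([.40,.30,.22],down(.018)); env.hold(.2)
else: pass
grab("top","t2"); grab("wrist","w9")
E
```

```text
channel grip 39.2 mm [0.5605 0.0428 0.0196] [-0.8  0.8  5.4]
  placed True 39.3 [0.4358 0.0422 0.0196] [-2.6 -0.2 10.3]
  clock 37.4583
hub grip 30.4 mm [ 0.5591 -0.0451  0.0272] [-1.6  0.8  5.3]
  placed False 30.8 [ 0.4381 -0.0421  0.0275] [-0.   1.  -2.6]
  clock 42.6167
block grip 38.1 mm [ 0.5522 -0.1218  0.0202] [1.3 0.3 8. ]
  placed True 37.7 [ 0.4391 -0.126   0.0197] [-1.3  0.3  4.4]
  clock 47.5167
True
```

View pics/t2.png

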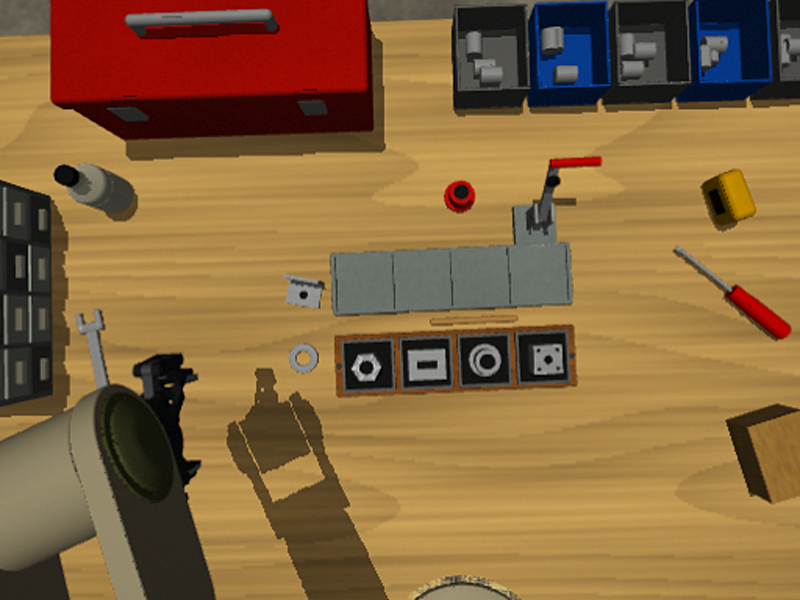

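All four fittings stand in their nests in the original order, the drilling rack is empty, and the clamp is open. A quick numeric check of the centring before handing in.

```bash
python3 - <<'E'
from pp import *
t=grab("top"); f=t["frame"].astype(int)
for n,(x,y) in NEST.items():
    u=proj(t,[x,y,.054])[0]; m=np.zeros(f.shape[:2],bool); a,b=int(u[0]),int(u[1]); m[b-17:b+18,a-17:a+18]=f[b-17:b+18,a-17:a+18].min(2)>105
    m=cv2.morphologyEx(m.astype(np.uint8),cv2.MORPH_OPEN,np.ones((3,3)))
    c=max(blobs(m,30,900),key=cv2.contourArea); c=cv2.convexHull(c); r=cv2.minAreaRect((cast(t,c[:,0],.054)[:,:2]*1000).astype(np.float32)); print(n,"offset mm",(np.array(r[0])-[x*1000,y*1000]).round(1),np.round(r[1],1))
E
```

```text
coupling offset mm [-0.1  0.3] [34.8 34.6]
channel offset mm [-0.9  0.9] [49.8 41.1]
hub offset mm [ 6. -9.] [32.3 18.4]
block offset mm [-1.   0.9] [36.6 38.9]
```

The hub blob was only a piece of its ring (32 x 18 mm), so that reading is invalid. I'll measure the hub by its dark bore instead.

```bash
python3 - <<'E'
from pp import *
t=grab("top"); f=t["frame"].astype(int); x,y=NEST["hub"]
a,b=proj(t,[x,y,.054])[0].astype(int); w=np.zeros(f.shape[:2],bool); w[b-9:b+10,a-9:a+10]=f[b-9:b+10,a-9:a+10].max(2)<70
for c in blobs(w,10,200):
    r=cv2.minAreaRect((cast(t,c[:,0],.054)[:,:2]*1000).astype(np.float32)); print("bore offset",(np.array(r[0])-[x*1000,y*1000]).round(1),np.round(r[1],1))
m=f[b-15:b+16,a-15:a+16].min(2)>62; ys,xs=np.nonzero(m); P=cast(t,[[xs.min()+a-15,ys.min()+b-15],[xs.max()+a-15,ys.max()+b-15]],.035)[:,:2]; print("silhouette",P.round(3).tolist(),[x,y])
job.hand_in() if False else None
E
```

```text
bore offset [-14.9 -14.5] [ 9.8 19.9]
bore offset [0.5 0.6] [19.5 17.3]
silhouette [[0.471, -0.01], [0.403, -0.075]] [0.4377, -0.042]
```

The hub bore (19.5 x 17.3 mm) is off centre by 0.5 and 0.6 mm; the other blob is pad outside the barrel. Handing in.

```bash
python3 - <<'E'
from bench import job, monitor
s=monitor.sense(); print(s["clock"],s["position"].round(3),s["finger_gap"],s["contact_force"].round(1)); print(job.hand_in())
E
```

```text
49.5333 [0.4  0.3  0.22] 1.0002564594585994 [-1.3  0.7 -0.3]
the job is handed in; nothing more can be done
None
```

The clamp is open and all four fittings stand upright in their nests in the original order. I handed the job in at about 49.5 s, with the gripper open and clear of everything.

- **Clamp:** The first three pinches on the handle slipped. The first missed the bar, the second slipped at about 1.2 rad, and the third came off around upright. I finished by dragging the bar over with the shut fingertips on top of it. The largest wrist force I read was about 30 N, and the top camera shows the arm resting open near its stop.
- **Fittings:** Each went in on the first try. The block slid about 12 mm towards the robot as the fingers closed, because I came down short of the clamp bracket on purpose.
- **Centring (top camera):** All four fittings are within about 1.3 mm of the nest centres. My first reading for the hub was wrong because only part of its ring was detected. Measured again by its bore, it was 0.5 and 0.6 mm off. A rough hub outline check also failed, because it caught the whole nest, so I did not use it.

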